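# Set a guide strip on the slab-rolling board and prove its clamp tight

## Robot

A 6-joint arm with a two-finger parallel gripper is mounted at the origin on the work surface. World frame = base frame: x ahead of the robot, y to its left, z up, the work surface at z = 0. Lengths are in m, angles in rad, forces in N, time in s.
With the tool pointing down it reaches from about 0.35 to 0.925 m from the base axis. Payload 6.4 kg.
Tool frame: the origin (TCP) lies midway between the tips of the shut fingers; the grasp point (between the pads) lies 19 mm behind it (env.hold_point_z is the distance from the TCP to the grasp point, in m); z points along the fingers, y is the direction in which the jaws open and shut (so a half turn about z gives the same grasp; the last joint's range is limited). The gripper opens to 94 mm and grips with 3 to 60 N. Pads are 16 mm wide; open, the fingers measure 119 mm over their backs; the gripper's body (75 mm by 177 mm) begins 78 mm behind the grasp point.
Start: joints at [1.135, 0.245, 1.558, -0, 1.339, -0.174], TCP at [0.168, 0.628, 0.205] pointing down, gripper open.
Joint ranges: [-3.13, 3.13], [-1.02, 2.26], [0.13, 2.54], [-0.95, 4.09], [0.21, 2.88], [-2.74, 2.74]. Speed limits (rad/s): [2.57, 2.57, 3.14, 3.14, 3.14, 3.14].

## Interface

Orientations are given as [roll, pitch, yaw] about the fixed x, y, z axes, in that order (R = Rz(yaw) Ry(pitch) Rx(roll)).
In Python, from station import env gives the robot as it stands.
- The arm moves only by the tool move_arm, never from a script. Its argument "series" is one flat list of numbers, 6 for each row, row after row: the shift along the world's x, y, z in mm, then the turn, a rotation vector about the world's x, y, z in degrees. A call has 1 to 10 rows; each row shifts and turns the commanded pose from where the row before left it; what a row does not reach is not made up. A row lasts 1/10 s, in which the tool goes at most 50 mm and 8.59 degrees, less where a joint would pass 70% of its speed; a pose out of reach is approached as far as the arm can. A call with a gripper value outside its range is refused whole. "hand" is the gripper's target within -1 to 1 (fully open at 1, half-way at 0, shut at -1), set as the call begins (left out, the last holds). The fingers move at their own pace and stop on an object; "force" is the grip in N (left out, the last holds). Time passes only in rows, so rows that do not move let the fingers close. It gives the time, the measured TCP pose, the force and the opening at its end, in the units of the state.
- env.get_state(): the state, without advancing time (a new reading comes with each control period).
- env.get_image(name): name is "scene" or "top"; returns (picture, depth): 400x640x3 uint8, blue, green, red; 400x640 float32, m along the optical axis (not along the pixel's ray), 0 where there is no reading.
- env.camera_info(name): a dict with "fx", "fy", "cx", "cy" (pixels), "dist" ([k1, k2, p1, p2, k3] as OpenCV has them; the pictures are not rectified), "R" (3x3) and "t" (3): a world point X has camera coordinates R X + t. Camera axes: x right, y down, z forward; pixel columns grow to the right and rows downward; lengths in m; the calibration is good to about 2 mm. A picture is of the moment at which its call begins. camera_info takes no time and is no camera call.
- env.finish_job(): hands the job in, once; it reports no verdict.
The state is a dict: "time": time; "qpos": joint angles; "joint_vel": joint speeds; "effort": joint torques, N m; "tool_pos": TCP position; "ee_rot": TCP orientation; "contact_force": force on the tool from outside, world axes, zero at the start; "moment": the same for the moment, N m; "gripper_width": opening from 0.0 (shut) to 1.0 (fully open).
Only numpy, scipy, OpenCV 4.12 (cv2) and the standard library are available. Lean on these libraries where they do the work, as an engineer would, in place of code of your own. Each camera call takes 0.05 s, during which the arm holds its last target. There are 200 camera calls.

## Task

Slide the loose left-hand guide strip fully up against the fence, then turn the bar of the red clamp clockwise (seen from above) until its screw bites. Lean on the bar the same way with a firm half newton-metre, about 12 N near the bar's end, and keep it there for two seconds to see that the screw holds and turns no further; do not force it harder than that calls for. Then let go without backing the screw off, leaving the blue clamp untouched and the vase, rolling pin and spray bottle where they are.

Things in the scene. Friction and masses are not known exactly. Their poses are not given: they have to be found in the camera images.
- station: slab-rolling board of plywood, 280 mm (x) by 340 mm (y), on bearers, fixed; top 54 mm above the table. Origin on the table under its centre; +x points away from the robot to a dark fence (20 mm thick, 26 mm high) across the far end, +y left. A brown guide strip lies along each side (centre lines y = +125 and -125 mm); the right one is already set and held by the blue clamp
- fence (a point): the point on the near face of the fence (its x axis is the station's x) where the far end of the left strip must come to rest, on the strip's centre line and at its mid-height, 60 mm above the table
- strip (a joint): slide of the left guide strip along the station's x, in m: 0 = fully against the fence (it can go no further), negative = short of it (starts 12 to 32 mm short). Slides with about 1.5 N of friction and stays where left.
- strip_end (a point): centre of the near end face (towards the robot) of the left guide strip: 275 mm long, 35 mm wide, 12 mm thick (54 to 66 mm above the table); x axis along the strip to the fence, y across. This end overhangs the board's near edge by 15 mm or more, so it can be pushed squarely with closed fingers
- bar_mid (a point): centre of the steel cross bar of the red G-clamp, on the screw's upright axis (station x = -20, y = +125 mm), 195 mm above the table; x axis along the bar. Bar level, 8 mm thick, 100 mm long, pinned at its middle in a screw head 18 mm across, 24 mm high. Below it: red boss 28 mm across, top at 158 mm, and red jaw, top at 150 mm, leading left; nothing else higher within 50 mm of the axis
- bar_end_a (a point): centre of the ball on one end of the red clamp's bar, 50 mm from the screw's axis (+x along the bar)
- bar_end_b (a point): centre of the ball on the other end of the red clamp's bar, 50 mm from the screw's axis (-x along the bar)
- jaw (a joint): height of the red clamp's rubber-capped pad, in m: 0 = the pad bears on the strip (the screw's bite), negative = still clear of it. The screw moves it 3 mm a turn, tightening clockwise seen from above. At the start the screw is 0.45 to 1.2 rad short of its bite (a gap of 0.2 to 0.6 mm, too small to measure well), so the bar's direction at the bite must be felt
- screw_head (a point): top centre of the red clamp's screw head, on the screw's axis, 207 mm above the table. The screw runs with about 0.04 N m of friction, stops at the bite (beyond it only the give of joint bar remains), and stays where it is left
- bar (a joint): springy give of the bar against the screw, from the rubber cap on the clamp's pad, in rad, positive clockwise: 0 when let go, 0.02 rad (1 mm at the bar's end) under half a newton-metre, in proportion (25 N m per rad); it springs back when let go
- blue_clamp: the other G-clamp, blue, same size and with the same bar at the same height, over the right strip at station x = -20, y = -125 mm; already tight, not to be touched. Origin at the station's origin.
- vase_mid (a point): centre of the dark clay vase (140 mm high, 70 mm across) standing on the board between the strips, its top 194 mm above the table; 70 mm above its foot, z up
- pin_mid (a point): centre of the wooden rolling pin (280 mm long, 42 mm thick) lying on the table to the right of the board; x axis along it
- bottle_mid (a point): point on the axis of the white spray bottle with red nozzle (76 mm across, 203 mm high) on the table to the left of the board, 100 mm above its foot; z up
There are look-alikes about, which are no part of the job. Leave any green look-alike of the part that bears bottle_mid alone.

How it is judged:
By the outcome, as a careful person would: the job done as asked, in the order asked, and still so for the second after the job is handed in, with the robot touching nothing.
It also fails if it takes over 72 s, if anything falls off the work surface, if the arm or the gripper's body presses on something with over 40 N, if the wrist force passes 120 N, or if a joint passes its speed limit or range.

## Working session

There is one attempt and no reset: what is moved stays moved. The work goes in short steps, Python scripts to look and compute and a tool call to move; the robot and the scene stay as the last step left them, time stands still between calls to the robot, and variables do not carry over. Pictures are saved under pics/ and viewed, about 8 in all and at most 12, crops included, and the job is handed in when it is done.

Besides the shell and the picture viewer there is one more tool, called after "Call:" as name(argument=value, ...) on one line, values as JSON. move_arm: Moves the arm, as the interface text tells. Its arguments: {"type":"object","properties":{"series":{"type":"array","items":{"type":"number"}},"hand":{"type":"number"},"force":{"type":"number"}},"required":["series"]}

```bash
mkdir -p pics; ls
python3 - <<'E'
from station import env
import cv2,numpy as np
for n in ("scene","top"):
    im,d=env.get_image(n); cv2.imwrite(f"pics/{n}0.png",im); np.save(f"{n}0.npy",d)
    c=env.camera_info(n); print(n,c)
s=env.get_state(); print(s)
E
```

```text
pics
scene {'fx': 379.06007564183017, 'fy': 379.06007564183017, 'cx': 317.6926359606196, 'cy': 206.48777361891857, 'dist': array([-0.02096268,  0.        ,  0.        ,  0.        ,  0.        ]), 'R': array([[ 0.76971368,  0.63838741,  0.00154054],
       [ 0.46103562, -0.55420543, -0.6930386 ],
       [-0.44157333,  0.53415153, -0.72089884]]), 't': array([-0.43295951, -0.18037359,  1.61234519])}
top {'fx': 434.21963714737586, 'fy': 434.21963714737586, 'cx': 313.0548067367384, 'cy': 200.1433130144022, 'dist': array([-0.02199878,  0.        ,  0.        ,  0.        ,  0.        ]), 'R': array([[-2.42826153e-02, -9.99699236e-01, -3.43409524e-03],
       [-9.91821410e-01,  2.45215328e-02, -1.25255680e-01],
       [ 1.25302217e-01,  3.64473698e-04, -9.92118552e-01]]), 't': array([0.01936646, 0.62876601, 1.15066114])}
{'time': 0.1, 'qpos': array([ 1.13491305e+00,  2.45727181e-01,  1.55885079e+00, -1.70418259e-06,
        1.33868554e+00, -1.74100677e-01]), 'joint_vel': array([-0.00040674, -0.00189268, -0.00370406, -0.00073805, -0.00346898,
       -0.00025938]), 'effort': array([-7.10773820e-04, -4.16914773e+01, -3.15523160e+01,  6.85979775e-02,
        3.09736922e-02, -6.18515355e-05]), 'tool_pos': array([0.16799401, 0.62737711, 0.20448866]), 'ee_rot': array([-3.13994677e+00, -2.87797439e-04,  2.87981021e+00]), 'contact_force': array([-0.09723764,  1.03437715, -0.60312758]), 'moment': array([-0.03497165, -0.05443288, -0.01211702]), 'gripper_width': 1.000175862735174}
```

View pics/scene0.png

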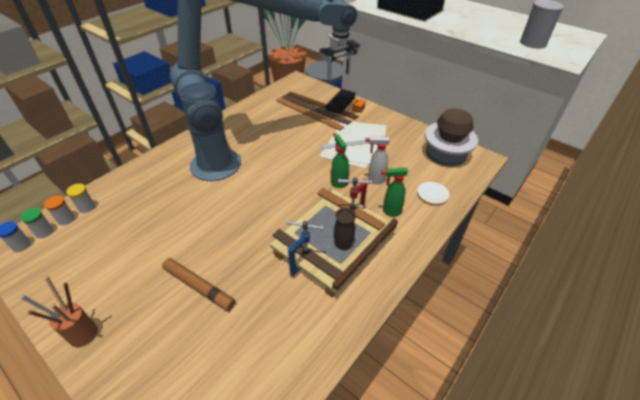

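View pics/top0.png

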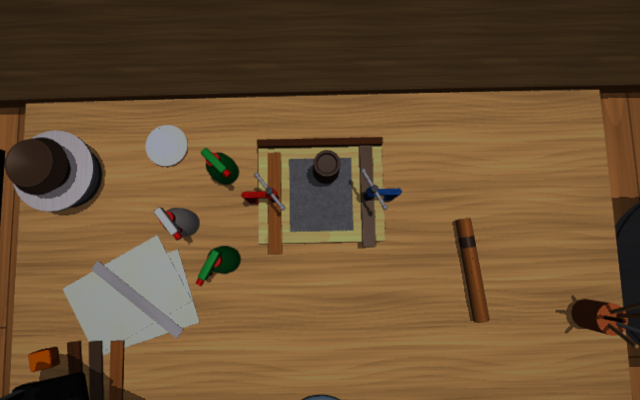

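Scene: a dark-framed board sits around top (320,195). The red clamp's bar runs about (257,176) to (283,208), and the left strip spans rows 153 to 254 at col 275.

Look-alikes:
- **Blue clamp:** bar at (374,190).
- **Right strip:** at (368,195).
- **Spare strips:** (75–118,370) and (138,298).
- **Green bottles:** (222,168) and (225,258). The white bottle is at (180,222).

I choose the red clamp at (270,193) and the brown strip at (275,205).

```bash
cat > h.py <<'E'
import cv2,numpy as np
from station import env
def cast(n,uv,z):
    c=env.camera_info(n);K=np.array([[c['fx'],0,c['cx']],[0,c['fy'],c['cy']],[0,0,1]])
    p=cv2.undistortPoints(np.array(uv,float).reshape(-1,1,2),K,c['dist'])[:,0]
    d=np.c_[p,np.ones(len(p))]@c['R']; o=-c['R'].T@c['t']
    return o+d*((z-o[2])/d[:,2])[:,None]
def proj(n,X):
    c=env.camera_info(n);K=np.array([[c['fx'],0,c['cx']],[0,c['fy'],c['cy']],[0,0,1]])
    return cv2.projectPoints(np.array(X,float).reshape(-1,3),cv2.Rodrigues(c['R'])[0],c['t'],K,c['dist'])[0][:,0]
def crop(n,im,u,v,w,h,k,f):
    cv2.imwrite(f,cv2.resize(im[v:v+h,u:u+w],None,fx=k,fy=k,interpolation=cv2.INTER_CUBIC))
E
python3 - <<'E'
from h import *
im=cv2.imread('pics/top0.png'); crop('top',im,190,130,220,140,3.6,'pics/c1.png')
hsv=cv2.cvtColor(im,cv2.COLOR_BGR2HSV)
# rough: fence corners on top z=.08, board near corners z=.054
print(cast('top',[(258,139),(382,137)],.08).round(3)); print(cast('top',[(259,243),(384,241)],.054).round(3))
E
```

```text
[[ 0.794  0.148  0.08 ]
 [ 0.791 -0.186  0.08 ]]
[[ 0.515  0.151  0.054]
 [ 0.512 -0.183  0.054]]
```

View pics/c1.png

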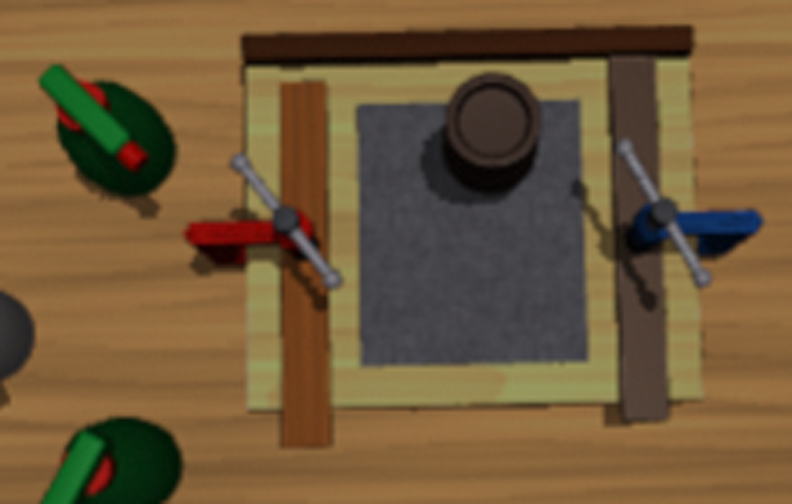

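The crop confirms the choice. Red clamp head is at (285,218), with bar ends at (239,161) and (334,281). The strip's near end is at (306,445), its far end is at row 82, and there is a gap to the fence. Green bottles are at (125,140) and (125,460).

Run:
```python
from h import *
f=lambda L,z: print(cast('top',[(190+u/3.6,130+v/3.6) for u,v in L],z).round(4).tolist())
print('bar A,B'); f([(239,161),(334,281)],.195)
print('head');f([(285,218)],.207)
print('strip near/far');f([(281,445),(332,445),(281,82),(327,82)],.066)
print('right strip near');f([(624,421),(668,418),(611,57),(655,57)],.066)
print('board near, left edge');f([(247,409),(702,399)],.054)
print('fence top near edge');f([(246,64),(690,54)],.08)
print('vase top');f([(491,120)],.194)
print('blue head');f([(662,212)],.207)
print('bottles top');f([(132,155),(42,72),(88,440)],.2)
# bottles from depth
for n in ('top','scene'):
    im=cv2.imread(f'pics/{n}0.png');hsv=cv2.cvtColor(im,cv2.COLOR_BGR2HSV);d=np.load(f'{n}0.npy')
    m=cv2.inRange(hsv,(45,90,20),(85,255,255));c=env.camera_info(n)
    k,l,st,ce=cv2.connectedComponentsWithStats(m)
    for i in range(1,k):
        if st[i,4]<150: continue
        v,u=np.where((l==i)&(d>0));z=d[v,u]
        X=np.c_[(u-c['cx'])/c['fx']*z,(v-c['cy'])/c['fy']*z,z]; X=(X-c['t'])@c['R']
        print(n,ce[i],X.min(0).round(3),X.max(0).round(3))
# red clamp bar in the scene view
im=cv2.imread('pics/scene0.png'); crop('scene',im,270,130,160,120,5,'pics/c2.png')
```

```text
bar A,B
[[0.6743, 0.1384, 0.195], [0.5923, 0.0763, 0.195]]
head
[[0.6333, 0.1069, 0.207]]
strip near/far
[[0.4864, 0.1262, 0.066], [0.4855, 0.0888, 0.066], [0.7585, 0.1231, 0.066], [0.7576, 0.0884, 0.066]]
right strip near
[[0.4977, -0.1259, 0.066], [0.4991, -0.1583, 0.066], [0.7716, -0.1267, 0.066], [0.7708, -0.16, 0.066]]
board near, left edge
[[0.5136, 0.1525, 0.054], [0.5127, -0.1859, 0.054]]
fence top near edge
[[0.7696, 0.1477, 0.08], [0.7689, -0.1843, 0.08]]
vase top
[[0.6981, -0.0304, 0.194]]
blue head
[[0.6311, -0.1403, 0.207]]
bottles top
[[0.6792, 0.2088, 0.2], [0.7372, 0.2693, 0.2], [0.4918, 0.2374, 0.2]]
top [220.21842496 166.50817236] [0.68 0.21 0.02] [0.749 0.278 0.207]
top [220.22192867 261.38705416] [0.431 0.207 0.002] [0.506 0.311 0.208]
scene [339.30788177 169.81280788] [0.454 0.2   0.004] [0.511 0.253 0.152]
scene [394.11666667 198.92592593] [0.697 0.208 0.008] [0.755 0.255 0.152]
scene [ 30.53138075 214.9623431 ] [-1.173 -0.665 -0.593] [-0.139 -0.549  0.101]
```

View pics/c2.png

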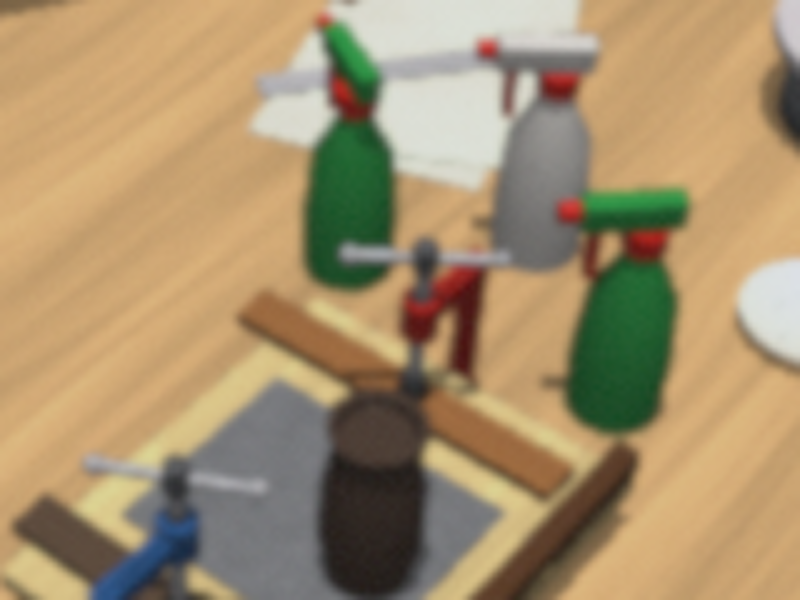

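Call:
move_arm(series=[0,0,45,0,0,0,0,0,45,0,0,0,0,0,45,0,0,0,0,0,45,0,0,0,20,-37,0,0,0,-5.4,20,-37,0,0,0,-5.4,20,-37,0,0,0,-5.4,20,-37,0,0,0,-5.4,20,-37,0,0,0,-5.4,20,-37,0,0,0,-5.4], hand=-1, force=60)

```text
time: 1.1
tool_pos: [0.2885, 0.4042, 0.385]
ee_rot: [-3.141, 0.0, 2.311]
contact_force: [1.6, -0.0, 0.3]
gripper_width: 0.187
```

Call:
move_arm(series=[20,-37,0,0,0,-5.4,20,-37,0,0,0,-5.4,20,-37,0,0,0,-5.4,20,-37,0,0,0,-5.4,20,-37,0,0,0,-5.4,20,-37,0,0,0,-5.4,20,-37,0,0,0,-5.4,20,-37,0,0,0,-5.4,0,0,0,0,0,0,0,0,0,0,0,0])

```text
time: 2.1
tool_pos: [0.4481, 0.1095, 0.3849]
ee_rot: [-3.14, -0.0, 1.559]
contact_force: [-0.6, 0.3, -0.3]
gripper_width: 0.001
```

Call:
move_arm(series=[0,-2,-35,0,0,0.6,0,0,-35,0,0,0,0,0,-35,0,0,0,0,0,-35,0,0,0,0,0,-35,0,0,0,0,0,-35,0,0,0,0,0,-35,0,0,0,0,0,-35,0,0,0,0,0,-35,0,0,0,0,0,-22,0,0,0])

```text
time: 3.1
tool_pos: [0.446, 0.1095, 0.0461]
ee_rot: [-3.138, -0.0, 1.574]
contact_force: [0.6, 1.2, -1.5]
gripper_width: 0.005
```

Run:
```python
from h import *
im,d=env.get_image('scene');cv2.imwrite('pics/s1.png',im);crop('scene',im,250,120,170,130,4.7,'pics/c3.png')
s=env.get_state();print(s['tool_pos'],s['contact_force'])
```

```text
[0.44375107 0.1094036  0.0434069 ] [-1.64030314 -0.59082003 -1.25070543]
```

View pics/c3.png

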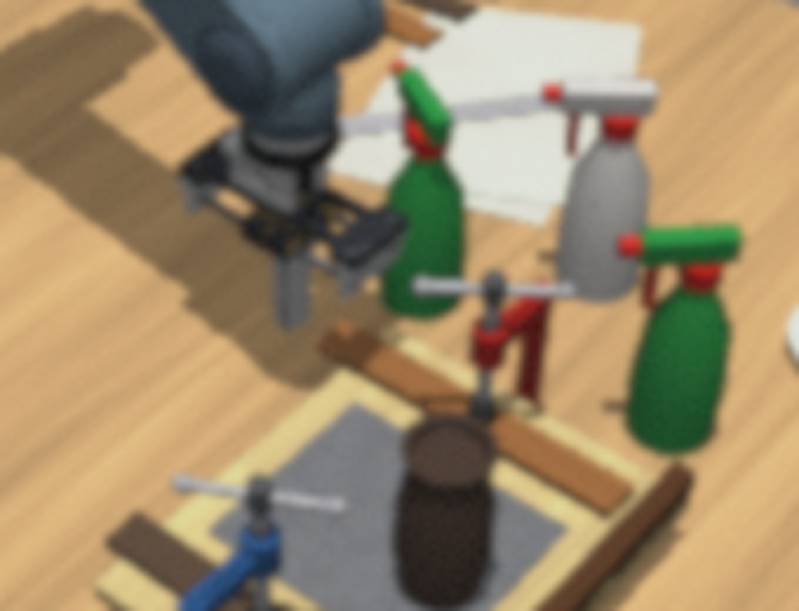

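The fingers are down at crop (290,320), short of the strip's near end (345,335), and clear of the bottle and the bar. Now I push.

Call:
move_arm(series=[8,-1,2,0,0,0,8,-1,2,0,0,0,6,0,0,0,0,0,4,0,0,0,0,0,3,0,0,0,0,0,3,0,0,0,0,0,2,0,0,0,0,0,2,0,0,0,0,0])

```text
time: 3.95
tool_pos: [0.4842, 0.1058, 0.0524]
ee_rot: [-3.141, 0.0, 1.571]
contact_force: [-1.0, -0.5, 0.2]
gripper_width: 0.003
```

Call:
move_arm(series=[1,0,0,0,0,0,1,0,0,0,0,0,1,0,0,0,0,0])

```text
time: 4.25
tool_pos: [0.4864, 0.1058, 0.0523]
ee_rot: [-3.139, 0.0, 1.571]
contact_force: [-6.3, 0.4, 4.7]
gripper_width: 0.008
```

Call:
move_arm(series=[0.5,0,0,0,0,0,0,0,0,0,0,0])

```text
time: 4.45
tool_pos: [0.4864, 0.1059, 0.0522]
ee_rot: [-3.138, 0.0, 1.571]
contact_force: [-7.2, -0.5, 5.6]
gripper_width: 0.0
```

Call:
move_arm(series=[0.5,0,0,0,0,0,0,0,0,0,0,0])

```text
time: 4.65
tool_pos: [0.4864, 0.1059, 0.0521]
ee_rot: [-3.137, 0.0, 1.571]
contact_force: [-7.4, -1.3, 6.0]
gripper_width: 0.007
```

Run:
```python
from h import *
im,d=env.get_image('top');cv2.imwrite('pics/t1.png',im);crop('top',im,230,130,90,140,4.2,'pics/c4.png')
s=env.get_state();print(s['tool_pos'],s['contact_force'],s['moment'])
```

```text
[0.48634223 0.10588078 0.05209463] [-7.43520457 -0.2756642   6.09656178] [-0.2042767   1.49445222 -0.00184084]
```

View pics/c4.png

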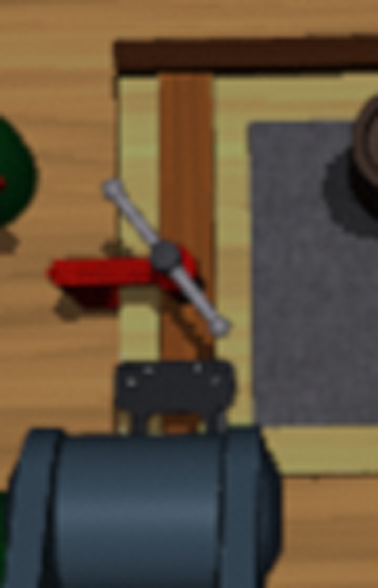

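Call:
move_arm(series=[1,0,1,0,0,0,1,0,0,0,0,0,0,0,0,0,0,0])

```text
time: 5.0
tool_pos: [0.4864, 0.1059, 0.0521]
ee_rot: [-3.132, 0.0, 1.571]
contact_force: [-12.2, -0.5, 6.8]
gripper_width: 0.002
```

Call:
move_arm(series=[-10,0,0,0,0,0,-15,0,0,0,0,0,0,0,0,0,0,0])

```text
time: 5.3
tool_pos: [0.4642, 0.106, 0.0532]
ee_rot: [3.141, -0.0, 1.571]
contact_force: [0.3, 0.5, -0.4]
gripper_width: 0.002
```

Run:
```python
from h import *
im,d=env.get_image('scene');cv2.imwrite('pics/s2.png',im)
g=cv2.imread('pics/s1.png')
crop('scene',np.hstack([g[180:260,310:410],im[180:260,310:410]]),0,0,200,80,4,'pics/c5.png')
print(env.get_state()['tool_pos'],env.get_state()['contact_force'])
```

```text
[0.46527789 0.10589765 0.05360088] [-0.47095313  0.91978573  0.04090553]
```

View pics/c5.png

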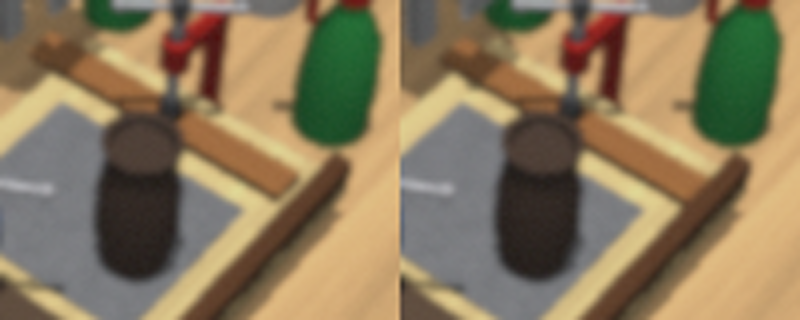

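The left strip's far end now meets the fence at (690,200) right panel. Before the push there was a visible gap at (290,185). Next the bar.

Call:
move_arm(series=[0,0,40,0,0,0,0,0,45,0,0,0,0,0,45,0,0,0,0,0,45,0,0,0,0,0,45,0,0,0,20,-5,30,0,0,5,35,-9,0,0,0,6,35,-9,0,0,0,6,35,-9,0,0,0,6,34,-8,0,0,0,6])

```text
time: 6.35
tool_pos: [0.6265, 0.0652, 0.3038]
ee_rot: [3.14, 0.001, 2.081]
contact_force: [0.0, 0.4, 0.3]
gripper_width: 0.004
```

Call:
move_arm(series=[0,0,-20,0,0,0,0,0,-25,0,0,0,0,0,-25,0,0,0,0,0,-25,0,0,0,0,0,-25,0,0,0,0,0,0,0,0,0])

```text
time: 6.95
tool_pos: [0.6225, 0.0659, 0.1793]
ee_rot: [-3.136, -0.004, 2.077]
contact_force: [-0.7, 0.6, -0.2]
gripper_width: 0.006
```

Run:
```python
from h import *
for i in range(3): s=env.get_state(); print(s['tool_pos'],s['ee_rot'][2]*57.296,s['contact_force'],s['moment'])
```

```text
[0.6224726  0.06587835 0.17933348] 118.988793698329 [-0.68917122  0.58751565 -0.24551784] [-0.09575147 -0.0029702  -0.00199629]
[0.6224726  0.06587835 0.17933348] 118.988793698329 [-0.68917122  0.58751565 -0.24551784] [-0.09575147 -0.0029702  -0.00199629]
[0.6224726  0.06587835 0.17933348] 118.988793698329 [-0.68917122  0.58751565 -0.24551784] [-0.09575147 -0.0029702  -0.00199629]
```

Call:
move_arm(series=[-3,4,0,0,0,0,-3,4,0,0,0,0,0,0,0,0,0,0])

```text
time: 7.25
tool_pos: [0.619, 0.0745, 0.1855]
ee_rot: [3.139, 0.002, 2.078]
contact_force: [-0.3, -0.2, -0.0]
gripper_width: 0.006
```

```bash
cat > arc.py <<'E'
# table of arc rows about H, clockwise, from the present TCP polar position
from h import *; import sys
H=np.array([.6335,.107]); s=env.get_state(); p=s['tool_pos'][:2]
r=(p-H)*1000; print('rel',r.round(2),'rho',np.hypot(*r).round(2),'pol',np.degrees(np.arctan2(r[1],r[0])).round(2),'yaw',np.degrees(s['ee_rot'][2]).round(2),'F',s['contact_force'].round(2),'M',s['moment'].round(3),'z',s['tool_pos'][2].round(4))
st=float(sys.argv[1]); n=int(sys.argv[2]); c=np.cos(np.radians(-st)); q=np.sin(np.radians(-st))
if len(sys.argv)>3: r=np.array(eval(sys.argv[3]),float)
for i in range(n):
    r2=np.array([c*r[0]-q*r[1],q*r[0]+c*r[1]]); print((r2-r).round(1),end=' '); r=r2
print()
E
python3 arc.py 3 12
```

```text
rel [-14.52 -32.53] rho 35.62 pol -114.05 yaw 119.05 F [-0.32 -0.17 -0.03] M [-0.089  0.046  0.05 ] z 0.1855
[-1.7  0.8] [-1.6  0.9] [-1.6  1. ] [-1.5  1.1] [-1.5  1.1] [-1.4  1.2] [-1.4  1.3] [-1.3  1.4] [-1.2  1.4] [-1.1  1.5] [-1.1  1.5] [-1.   1.6]
```

Call:
move_arm(series=[0,0,-6,0,0,0,-1,1.3,0,0,0,0,-1,1.3,0,0,0,0,-1,1.3,0,0,0,0,0,0,0,0,0,0])

```text
time: 7.75
tool_pos: [0.6152, 0.0778, 0.1775]
ee_rot: [3.142, 0.0, 2.077]
contact_force: [-0.1, 0.0, 0.7]
gripper_width: 0.003
```

```bash
python3 arc.py 3 12
```

```text
rel [-18.27 -29.24] rho 34.48 pol -122.0 yaw 119.01 F [-0.08  0.    0.71] M [-0.185 -0.036  0.038] z 0.1775
[-1.5  1. ] [-1.5  1.1] [-1.4  1.1] [-1.3  1.2] [-1.3  1.3] [-1.2  1.4] [-1.1  1.4] [-1.   1.5] [-1.   1.5] [-0.9  1.6] [-0.8  1.6] [-0.7  1.7]
```

Call:
move_arm(series=[-1.5,1.0,0,0,0,-3,-1.5,1.1,0,0,0,-3,-1.4,1.1,0,0,0,-3,-1.3,1.2,0,0,0,-3,0,0,0,0,0,0])

```text
time: 8.25
tool_pos: [0.6095, 0.0821, 0.1775]
ee_rot: [-3.141, 0.0, 1.868]
contact_force: [0.8, -1.4, -1.1]
gripper_width: 0.002
```

Call:
move_arm(series=[-1.3,1.3,0,0,0,-3,-1.2,1.4,0,0,0,-3,-1.1,1.4,0,0,0,-3,0,0,0,0,0,0])

```text
time: 8.65
tool_pos: [0.6058, 0.0862, 0.1774]
ee_rot: [-3.141, 0.0, 1.712]
contact_force: [-0.6, -2.1, -0.2]
gripper_width: 0.004
```

```bash
python3 arc.py 2 14
python3 - <<'E'
from h import *
im,d=env.get_image('top');crop('top',im,230,150,90,90,6,'pics/c6.png')
E
```

```text
rel [-27.69 -20.83] rho 34.65 pol -143.04 yaw 98.07 F [-0.59 -2.07 -0.23] M [-0.233  0.152  0.014] z 0.1774
[-0.7  1. ] [-0.7  1. ] [-0.6  1. ] [-0.6  1. ] [-0.6  1.1] [-0.5  1.1] [-0.5  1.1] [-0.5  1.1] [-0.4  1.1] [-0.4  1.2] [-0.3  1.2] [-0.3  1.2] [-0.3  1.2] [-0.2  1.2]
```

View pics/c6.png

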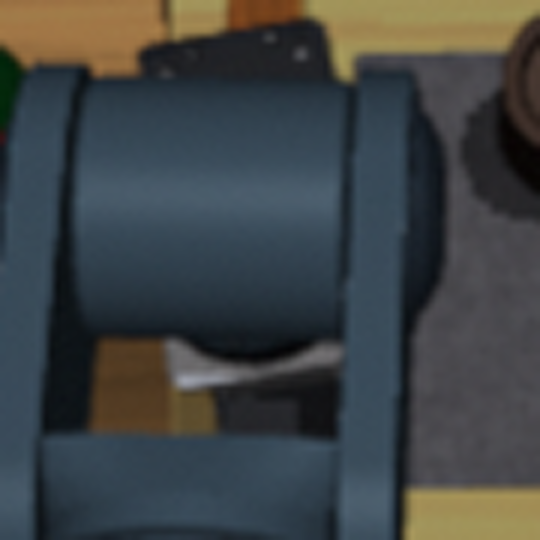

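The top view is hidden by the arm, so I go on by feel.

Call:
move_arm(series=[-0.7,1.0,0,0,0,-2,-0.7,1.0,0,0,0,-2,0,0,0,0,0,0])

```text
time: 9.0
tool_pos: [0.6045, 0.0882, 0.1774]
ee_rot: [-3.141, 0.0, 1.642]
contact_force: [0.1, -0.9, -0.2]
gripper_width: 0.005
```

```bash
python3 arc.py 2 2
python3 - <<'E'
from h import *
im,d=env.get_image('scene');cv2.imwrite('pics/s3.png',im);crop('scene',im,290,110,130,100,6,'pics/c7.png')
E
```

```text
rel [-29.02 -18.82] rho 34.59 pol -147.03 yaw 94.08 F [ 0.09 -0.94 -0.2 ] M [-0.285  0.116  0.03 ] z 0.1774
[-0.6  1. ] [-0.6  1. ]
```

View pics/c7.png

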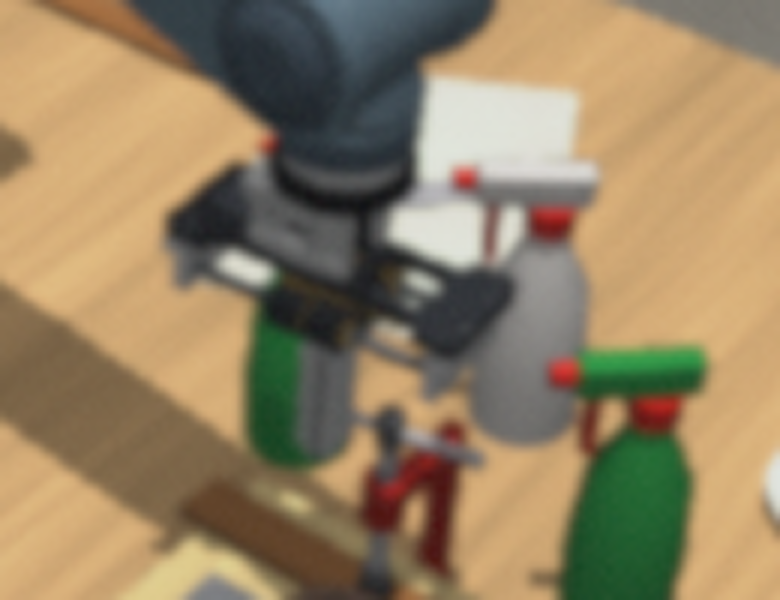

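The bar has turned with the finger: its far end is now at crop (478,458) and the head at (390,420). The gripper body clears everything.

Call:
move_arm(series=[-0.6,1.0,0,0,0,-2,-0.6,1.0,0,0,0,-2,0,0,0,0,0,0])

```text
time: 9.35
tool_pos: [0.6033, 0.0902, 0.1774]
ee_rot: [-3.141, 0.0, 1.572]
contact_force: [-0.1, -0.4, 0.9]
gripper_width: 0.003
```

```bash
python3 arc.py 2 4
python3 - <<'E'
from h import *
a=cast('scene',[(369.7,186.3)],.195)[0];print(a,np.degrees(np.arctan2(a[1]-.107,a[0]-.6335)))
E
```

```text
rel [-30.21 -16.77] rho 34.55 pol -150.97 yaw 90.08 F [-0.12 -0.43  0.89] M [-0.221  0.212  0.034] z 0.1774
[-0.6  1.1] [-0.5  1.1] [-0.5  1.1] [-0.5  1.1] 
[0.68394594 0.11818271 0.195     ] 12.499040172432357
```

Call:
move_arm(series=[-0.6,1.1,0,0,0,-2,-0.5,1.1,0,0,0,-2,0,0,0,0,0,0])

```text
time: 9.65
tool_pos: [0.6022, 0.0925, 0.1774]
ee_rot: [-3.141, 0.0, 1.503]
contact_force: [-0.4, -1.0, 0.2]
gripper_width: 0.005
```

```bash
python3 arc.py 2 4
```

```text
rel [-31.31 -14.54] rho 34.53 pol -155.09 yaw 86.09 F [-0.41 -1.04  0.18] M [-0.217  0.184  0.003] z 0.1774
[-0.5  1.1] [-0.4  1.1] [-0.4  1.1] [-0.4  1.1]
```

Call:
move_arm(series=[-0.5,1.1,0,0,0,-2,-0.4,1.1,0,0,0,-2,0,0,0,0,0,0])

```text
time: 9.95
tool_pos: [0.6013, 0.0947, 0.1774]
ee_rot: [-3.141, -0.0, 1.433]
contact_force: [-0.3, -0.7, -0.1]
gripper_width: 0.004
```

```bash
python3 arc.py 2 4
```

```text
rel [-32.22 -12.33] rho 34.5 pol -159.07 yaw 82.1 F [-0.33 -0.72 -0.12] M [-0.273  0.205  0.029] z 0.1774
[-0.4  1.1] [-0.4  1.1] [-0.3  1.2] [-0.3  1.2]
```

Call:
move_arm(series=[-0.4,1.1,0,0,0,-2,-0.4,1.1,0,0,0,-2,0,0,0,0,0,0])

```text
time: 10.25
tool_pos: [0.6005, 0.0969, 0.1774]
ee_rot: [-3.141, -0.0, 1.363]
contact_force: [-0.8, -0.5, 0.9]
gripper_width: 0.004
```

```bash
python3 arc.py 2 4
```

```text
rel [-33.02 -10.11] rho 34.53 pol -162.98 yaw 78.1 F [-0.83 -0.54  0.89] M [-0.226  0.23   0.036] z 0.1774
[-0.3  1.2] [-0.3  1.2] [-0.3  1.2] [-0.2  1.2]
```

Call:
move_arm(series=[-0.3,1.2,0,0,0,-2,-0.3,1.2,0,0,0,-2,0,0,0,0,0,0])

```text
time: 10.55
tool_pos: [0.5999, 0.0993, 0.1773]
ee_rot: [-3.141, -0.0, 1.293]
contact_force: [0.3, -0.4, -0.6]
gripper_width: 0.006
```

```bash
python3 arc.py 2 4
```

```text
rel [-33.63  -7.69] rho 34.5 pol -167.11 yaw 74.11 F [ 0.29 -0.35 -0.6 ] M [-0.252  0.236  0.031] z 0.1773
[-0.2  1.2] [-0.2  1.2] [-0.2  1.2] [-0.1  1.2]
```

Call:
move_arm(series=[-0.2,1.2,0,0,0,-2,-0.2,1.2,0,0,0,-2,0,0,0,0,0,0])

```text
time: 10.85
tool_pos: [0.5995, 0.1017, 0.1774]
ee_rot: [-3.141, -0.0, 1.224]
contact_force: [-0.1, -0.6, -0.1]
gripper_width: 0.008
```

```bash
python3 arc.py 2 4
```

```text
rel [-34.02  -5.28] rho 34.42 pol -171.19 yaw 70.11 F [-0.14 -0.58 -0.11] M [-0.188  0.216  0.042] z 0.1774
[-0.2  1.2] [-0.1  1.2] [-0.1  1.2] [-0.   1.2]
```

Call:
move_arm(series=[-0.2,1.2,0,0,0,-2,-0.1,1.2,0,0,0,-2,0,0,0,0,0,0])

```text
time: 11.15
tool_pos: [0.5992, 0.1041, 0.1774]
ee_rot: [-3.141, -0.0, 1.154]
contact_force: [-0.7, -0.1, -0.2]
gripper_width: 0.005
```

```bash
python3 arc.py 2 4
```

```text
rel [-34.31  -2.91] rho 34.44 pol -175.16 yaw 66.11 F [-0.7  -0.1  -0.17] M [-0.21   0.296  0.049] z 0.1774
[-0.1  1.2] [-0.   1.2] [0.  1.2] [0.  1.2]
```

Call:
move_arm(series=[-0.1,1.2,0,0,0,-2,0,1.2,0,0,0,-2,0,0,0,0,0,0])

```text
time: 11.45
tool_pos: [0.5989, 0.1058, 0.1774]
ee_rot: [-3.142, 0.002, 1.084]
contact_force: [-2.2, -3.0, 0.3]
gripper_width: 0.003
```

```bash
python3 arc.py 2 4
```

```text
rel [-34.6   -1.24] rho 34.62 pol -177.95 yaw 62.11 F [-2.23 -2.99  0.32] M [-0.729  0.517  0.039] z 0.1774
[-0.   1.2] [0.  1.2] [0.1 1.2] [0.1 1.2]
```

The bite is felt: the TCP stalls at polar -178°, about 55° (0.97 rad) turned. I now lean along the bar's normal (0.32, 0.95) in small steps, without turning the tool.

Call:
move_arm(series=[0.2,0.8,0,0,0,0,0,0,0,0,0,0])

```text
time: 11.65
tool_pos: [0.5991, 0.1064, 0.1774]
ee_rot: [-3.142, 0.002, 1.084]
contact_force: [-3.1, -4.9, 1.1]
gripper_width: 0.006
```

```bash
python3 arc.py 2 1
```

```text
rel [-34.4   -0.55] rho 34.4 pol -179.08 yaw 62.09 F [-3.15 -4.87  1.14] M [-0.884  0.591  0.094] z 0.1774
[0.  1.2]
```

Call:
move_arm(series=[0.2,0.8,0,0,0,0,0,0,0,0,0,0])

```text
time: 11.85
tool_pos: [0.5993, 0.1069, 0.1774]
ee_rot: [3.142, 0.003, 1.084]
contact_force: [-2.6, -5.8, 1.2]
gripper_width: 0.006
```

```bash
python3 arc.py 2 1
```

```text
rel [-34.25  -0.05] rho 34.25 pol -179.91 yaw 62.1 F [-2.58 -5.79  1.2 ] M [-1.147  0.655  0.091] z 0.1774
[0.  1.2]
```

Call:
move_arm(series=[0.3,0.8,0,0,0,0,0.2,0.8,0,0,0,0,0,0,0,0,0,0])

```text
time: 12.15
tool_pos: [0.5996, 0.1079, 0.1774]
ee_rot: [3.142, 0.004, 1.084]
contact_force: [-4.3, -8.9, 1.4]
gripper_width: 0.006
```

```bash
python3 arc.py 2 1
```

```text
rel [-33.94   0.93] rho 33.95 pol 178.43 yaw 62.1 F [-4.26 -8.85  1.42] M [-1.474  0.857  0.113] z 0.1774
[0.1 1.2]
```

Call:
move_arm(series=[0.3,0.9,0,0,0,0,0,0,0,0,0,0,0,0,0,0,0,0])

```text
time: 12.45
tool_pos: [0.5997, 0.1084, 0.1774]
ee_rot: [-3.142, 0.005, 1.084]
contact_force: [-4.0, -9.7, 2.3]
gripper_width: 0.004
```

```bash
python3 arc.py 2 1
python3 - <<'E'
from h import *
im,d=env.get_image('scene');cv2.imwrite('pics/s4.png',im);crop('scene',im,290,130,130,100,6,'pics/c8.png')
E
```

```text
rel [-33.77   1.42] rho 33.8 pol 177.59 yaw 62.09 F [-4.02 -9.67  2.28] M [-1.669  0.918  0.176] z 0.1774
[0.1 1.2]
```

View pics/c8.png

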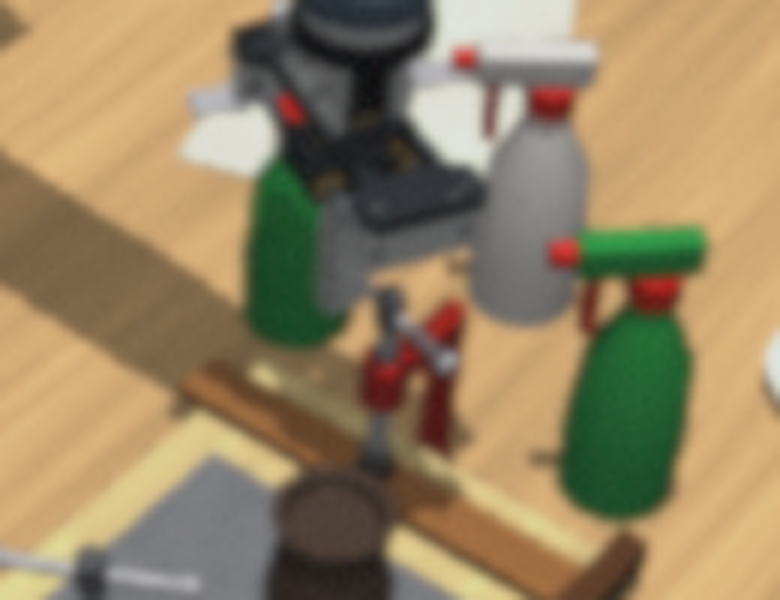

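Call:
move_arm(series=[0.2,0.7,0,0,0,0,0,0,0,0,0,0])

```text
time: 12.7
tool_pos: [0.5999, 0.1088, 0.1774]
ee_rot: [3.141, 0.005, 1.084]
contact_force: [-4.6, -10.5, 1.9]
gripper_width: 0.008
```

```bash
python3 arc.py 2 1
python3 - <<'E'
from h import *
a=cast('scene',[(364.5,190)],.195)[0];print(a,np.degrees(np.arctan2(a[1]-.107,a[0]-.6335)))
E
```

```text
rel [-33.62   1.84] rho 33.67 pol 176.86 yaw 62.09 F [ -4.55 -10.46   1.88] M [-1.843  0.953  0.087] z 0.1774
[0.1 1.2] 
[0.68090864 0.09297064 0.195     ] -16.48475627781672
```

Call:
move_arm(series=[0.1,0.3,0,0,0,0,0,0,0,0,0,0,0,0,0,0,0,0,0,0,0,0,0,0,0,0,0,0,0,0])

```text
time: 13.2
tool_pos: [0.5999, 0.109, 0.1774]
ee_rot: [3.142, 0.006, 1.084]
contact_force: [-4.4, -10.9, 2.0]
gripper_width: 0.007
```

```bash
python3 arc.py 2 1
```

```text
rel [-33.56   2.  ] rho 33.62 pol 176.59 yaw 62.09 F [ -4.4  -10.91   1.98] M [-1.895  1.019  0.121] z 0.1774
[0.1 1.2]
```

Call:
move_arm(series=[0,0,0,0,0,0,0,0,0,0,0,0,0,0,0,0,0,0,0,0,0,0,0,0,0,0,0,0,0,0,0,0,0,0,0,0,0,0,0,0,0,0,0,0,0,0,0,0,0,0,0,0,0,0,0,0,0,0,0,0])

```text
time: 14.2
tool_pos: [0.5999, 0.109, 0.1774]
ee_rot: [3.142, 0.006, 1.084]
contact_force: [-5.5, -10.8, 2.3]
gripper_width: 0.005
```

Call:
move_arm(series=[0,0,0,0,0,0,0,0,0,0,0,0,0,0,0,0,0,0,0,0,0,0,0,0,0,0,0,0,0,0,0,0,0,0,0,0,0,0,0,0,0,0,0,0,0,0,0,0,0,0,0,0,0,0,0,0,0,0,0,0])

```text
time: 15.2
tool_pos: [0.5999, 0.109, 0.1774]
ee_rot: [3.142, 0.006, 1.084]
contact_force: [-5.5, -10.9, 1.9]
gripper_width: 0.005
```

Call:
move_arm(series=[0,0,0,0,0,0,0,0,0,0,0,0,0,0,0,0,0,0,0,0,0,0,0,0,0,0,0,0,0,0])

```text
time: 15.7
tool_pos: [0.5999, 0.109, 0.1774]
ee_rot: [3.142, 0.006, 1.084]
contact_force: [-4.9, -9.9, 2.0]
gripper_width: 0.005
```

```bash
python3 arc.py 2 1
```

```text
rel [-33.56   1.99] rho 33.61 pol 176.6 yaw 62.09 F [-4.87 -9.89  1.96] M [-1.973  1.06   0.167] z 0.1774
[0.1 1.2]
```

Held 2.5 s with no TCP movement, at about 11.5 to 12 N. Releasing by backing straight off, then up.

Call:
move_arm(series=[-0.8,-2.4,0,0,0,0,-1,-3,0,0,0,0,-2,-5,0,0,0,0,-3,-8,0,0,0,0,-3,-8,0,0,0,0,0,0,0,0,0,0,0,0,30,0,0,0,0,0,40,0,0,0,0,0,40,0,0,0,0,0,40,0,0,0])

```text
time: 16.7
tool_pos: [0.5907, 0.0854, 0.3291]
ee_rot: [3.141, -0.001, 1.082]
contact_force: [0.9, 0.1, 0.1]
gripper_width: 0.003
```

Call:
move_arm(series=[-20,-20,20,0,0,0,-30,-30,0,0,0,0,-30,-30,0,0,0,0,-30,-30,0,0,0,0,-30,-30,0,0,0,0,-20,-20,0,0,0,0,0,0,0,0,0,0,0,0,0,0,0,0])

```text
time: 17.5
tool_pos: [0.431, -0.0749, 0.3478]
ee_rot: [3.14, -0.001, 1.081]
contact_force: [0.4, -0.5, 0.4]
gripper_width: 0.008
```

Run:
```python
from h import *
im,d=env.get_image('top');cv2.imwrite('pics/t2.png',im);crop('top',im,170,130,240,150,3.3,'pics/c9.png')
print(env.get_state()['tool_pos'],env.get_state()['contact_force'])
```

```text
[ 0.43122755 -0.07449124  0.34764854] [ 0.60759884 -0.82856017 -0.67730162]
```

View pics/c9.png

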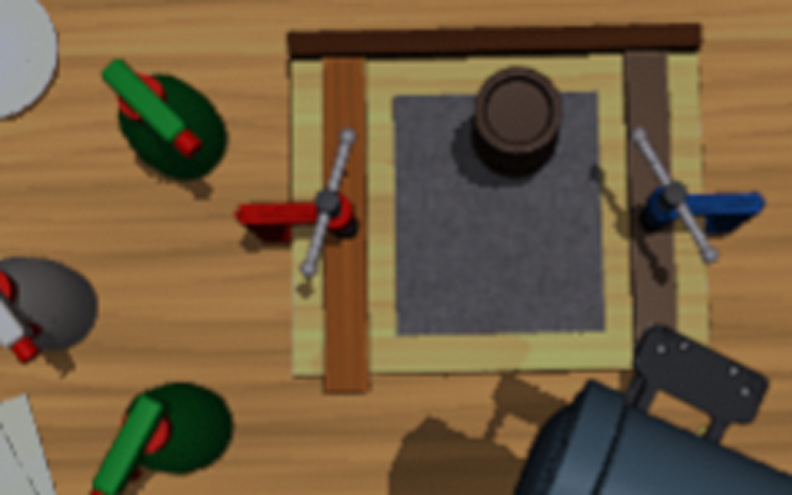

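The strip meets the fence at (345,58). The red bar runs (347,136) to (308,269), about -16°, the same direction as during the hold. The blue clamp, vase and bottles look unmoved.

```bash
python3 -c "
from station import env
print(env.finish_job())"
```

```text
the job is handed in; nothing more can be done
None
```

The strip is against the fence and the red clamp is tightened. I handed the job in at about 17.6 s with the arm clear of everything.

- **Strip:** I pushed it with closed fingers until it stopped. It did not move further under 12 N, and both cameras show its far end on the fence.
- **Bar:** I turned it clockwise about 55° (0.97 rad), where the screw bit.
- **Hold:** I leaned on it with about 11.5–12 N, roughly 44 mm from the axis, so about 0.5 N m. I held that for 2.5 s and the tool did not move. The force readings are noisy by about 1 N, so the torque is good to about 10%.
- **Release:** I backed straight off. The last picture shows the bar at about -16°, the same direction as during the hold, so the screw did not back off.
- **Other things:** The blue clamp, vase and bottles look unmoved in the last top view. The rolling pin was outside that crop, and the arm never went near it.

One reading disagreed. While I leaned on the bar, the tool moved more than the bar's own springiness explains: about 3 N per mm, where 13 was expected. I put that down to flex in the fingers and wrist. It rose in step with the force and stopped during the hold.

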